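# Shut the flask case and pile the specimen boxes on it

### The job

Get this pile ready for the shelf: shut the long wooden case by angling the tongue of its lid into the groove at the case's end and lowering the lid flat, fully home and in line with the case. Then stack the two grey specimen boxes upright on the shut lid, the one with the larger base first and the smaller on top of it, each with its whole base supported by what is under it and none of it overhanging. They hold glass: keep the boxes upright, set everything down without dropping it, and leave the other things on the table where they are.

Things in the scene. Friction and masses are not known exactly. Their poses are not given: they have to be found in the camera images.
- case: Long open wooden case, fixed, holding a glass tube flask in black foam: 212 mm long (x), 62 wide (y). Origin at the centre of its underside on the table, z up; its groove end is the -x end, which points roughly at the robot. The tops of its side walls, on which the lid lies, are 45 mm up; nothing inside is higher. The clear length between its two end boards is 182 mm.
- case_groove (a point): Middle of the mouth of the groove in the case's -x end board, at (-86, 0, 49.5) mm in the case's frame, axes as the case. From here the groove runs 14 mm towards the case's -x; it is 9 mm high (45 to 54 mm above the table) and 50 mm wide, closed at its sides, under a 6 mm lip. The end board is 20 mm thick, its top 60 mm up, flush with the shut lid.
- case_stop (a point): Middle of the top inner edge of the case's +x end board, at (96, 0, 51) mm in the case's frame, axes as the case. This board is 10 mm thick and stands 6 mm above the side walls: the lid's free end comes down just inside it.
- case_seat (a point): Where the lid's origin lies when it is shut, at (5, 0, 45) mm in the case's frame, axes as the case and as the shut lid. The lid then has 3 mm of play each way along x and along y. It goes in only at an angle, tongue end low by 0.1 to 0.25 rad: the tongue about 7 mm into the groove, then the other end is lowered.
- lid: Lid board of the case, plain wood, loose, lying flat and right side up: 176 x 62 x 15 mm (x, y, z), about 0.13 kg, plus a tongue at its -x end. Origin at the centre of the board's underside (tongue left out), x along its length away from the tongue, z up. It can be gripped across its 62 mm width.
- lid_tongue (a point): Middle of the end face of the lid's tongue, at (-100, 0, 3) mm in the lid's frame, axes as the lid. The tongue is 12 mm long, 44 wide and 6 thick, flush with the lid's underside. With the lid shut this point is about 9 mm inside the groove.
- large_box: The one with the larger base of two lidded specimen boxes of plain grey archival board with small metal corner strips: a closed rigid block 108 x 50 x 34 mm high (x, y, z), about 0.24 kg, loose on the table. Its origin is the centre of its underside, x along its length, z up. Grasp it across its 50 mm width.
- small_box: The one with the smaller base (though it is the taller) of two lidded specimen boxes of plain grey archival board with small metal corner strips: a closed rigid block 70 x 38 x 44 mm high (x, y, z), about 0.16 kg, loose on the table. Its origin is the centre of its underside, x along its length, z up. Grasp it across its 38 mm width.
- large_box_c0 (a point): Bottom corner of the larger box, at (54, 25, 0) mm in its frame.
- large_box_c1 (a point): Bottom corner of the larger box, at (54, -25, 0) mm in its frame.
- large_box_c2 (a point): Bottom corner of the larger box, at (-54, -25, 0) mm in its frame.
- large_box_c3 (a point): Bottom corner of the larger box, at (-54, 25, 0) mm in its frame.
- small_box_c0 (a point): Bottom corner of the smaller box, at (35, 19, 0) mm in its frame.
- small_box_c1 (a point): Bottom corner of the smaller box, at (35, -19, 0) mm in its frame.
- small_box_c2 (a point): Bottom corner of the smaller box, at (-35, -19, 0) mm in its frame.
- small_box_c3 (a point): Bottom corner of the smaller box, at (-35, 19, 0) mm in its frame.
- foam_nest: Bystander: black foam block in two steps (120 x 90 mm, 50 mm high) with a small glass dish and a label card on it; loose; origin at the centre of its underside.
- tall_bottle: Bystander: upright pale green glass bottle, 68 mm across, 155 mm high; loose; origin at the centre of its foot.
- squat_bottle: Bystander: upright squat green glass bottle, 68 mm across, 84 mm high; loose; origin at the centre of its foot.
- flat_flask: Bystander: clear flat-sided glass flask lying on its side, 133 mm long, 52 wide, 30 high; loose; origin under it, near the middle.
- dish: Bystander: white ceramic bowl, 124 mm across, 32 high; loose; origin at the centre of its foot.
- caliper: Bystander: digital caliper lying flat, 235 mm long, 15 high; loose; origin under the middle of its beam.
- pen: Bystander: black marking pen lying flat, 118 mm long, 10 thick; loose; origin under its middle.
There are look-alikes about, which are no part of the job. Leave any red look-alike of the lid alone.

How it is judged:
By the outcome, as a careful person would: the job done as asked, in the order asked, and still so for the second after the job is handed in, with the robot touching nothing.
It also fails if it takes over 72 s, if anything falls off the work surface, if the arm or the gripper's body presses on something with over 40 N, if the wrist force passes 120 N, or if a joint passes its speed limit or range.

### The arm

A 6-joint arm with a two-finger parallel gripper is mounted at the origin on the work surface. World frame = base frame: x ahead of the robot, y to its left, z up, the work surface at z = 0. Lengths are in m, angles in rad, forces in N, time in s.
With the tool pointing down it reaches from about 0.375 to 0.9 m from the base axis. Payload 3.1 kg.
Tool frame: the origin (TCP) lies on the centre line of the jaws, within the pads' length; the fingertips stand robot.tcp_to_tips ahead of it and the grasp point (between the pads) lies 3 mm ahead of it (robot.tcp_to_tips is the distance from the TCP to the fingertips, in m); z points along the fingers, y is the line along which they close (so a half turn about z gives the same grasp; the last joint's range is limited). The gripper opens to 87 mm and grips with 3 to 60 N. Pads are 19 mm wide; open, the fingers measure 117 mm over their backs; the gripper's body (75 mm by 190 mm) begins 51 mm behind the grasp point.
Start: joints at [0.949, 0.527, 1.433, -0, 1.181, -0.178], TCP at [0.268, 0.564, 0.245] pointing down, gripper open.
Joint ranges: [-3.08, 3.08], [-0.75, 2.2], [0.22, 2.44], [-1.43, 4.57], [0, 2.65], [-2.85, 2.85]. Speed limits (rad/s): [2.79, 2.79, 3.14, 3.14, 3.14, 3.14].

### API

Orientations are given as a unit quaternion [x, y, z, w].
In Python, from rig import robot gives the robot as it stands. The module is installed in compiled form; this text tells all that it offers.
- The arm moves only by the shell command python3 -m jog 'ROWS' [FORCE]. ROWS is JSON, one flat list of numbers, 5 for each row, row after row: the finger opening in m, from 0 to 0.087, then the shift along the tool's x, y, z in m, then the turn about the tool's z in units of 10 degrees (1.0 is 10 degrees). In form: [claw, x, y, z, roll, claw, x, y, z, roll, ...]. A call has 1 to 20 rows; each row shifts and turns the commanded pose from where the row before left it, along the tool's axes as they then stand; what a row does not reach is not made up. A row lasts 1/8 s, in which the tool goes at most 62.5 mm and 10.7 degrees, less where a joint would pass 70% of its speed; a pose out of reach is approached as far as the arm can. A call with a gripper value outside its range is refused whole. The fingers move at their own pace and stop on an object; FORCE is the grip in N (left out, the last holds). Time passes only in rows, so rows that do not move let the fingers close. It gives the time, the measured TCP pose, the force, the opening and the grip force at its end, in the units of the state.
- robot.get_obs(): the state, without advancing time (a new reading comes with each control period).
- robot.camera(name): name is "scene" or "top" or "wrist"; returns the picture (420x560x3 uint8, blue, green, red); there is no depth.
- robot.camera_model(name): a dict with "fx", "fy", "cx", "cy" (pixels), "R" (3x3) and "t" (3): a world point X has camera coordinates R X + t; the wrist camera has in their place "tool_from_camera" (4x4, takes a point from camera to tool coordinates, whose origin is the TCP and whose axes are the flange's). Camera axes: x right, y down, z forward; pixel columns grow to the right and rows downward; lengths in m; the calibration is good to about 2 mm. The wrist camera is an equidistant fisheye: a pixel r from the principal point sees the ray r / f radians off the axis. A picture is of the moment at which its call begins: read the wrist's pose just before it. camera_model takes no time and is no camera call.
- robot.hand_in(): hands the job in; it is judged then, once.
Trained networks look in the newest picture that a camera, given by its name, has taken for a name from the list of things; names that differ only in an ending like _2 or _b are one class to them, and where a whole thing is asked for, a point or a joint stands for the part that bears it (a point fixed in the world has none). Each returns a list of dicts, best first, with "conf" (0 to 1); they miss things now and then, are a little off and sometimes report something else, mostly with a low value. They report only what shows in the picture. A call takes as long as a camera call. They do not tell look-alikes from the thing itself.
- robot.look_for(camera, label): "extent" ([centre column, centre row, width, height] in pixels, round what is visible of it).
- robot.outline_of(camera, label): "region" (420x560 bool, what is visible of it) and "extent" ([centre column, centre row, width, height] in pixels, round what is visible of it).
The state is a dict: "time": time; "q": joint angles; "joint_velocities": joint speeds; "joint_torque": joint torques, N m; "position": TCP position; "tool_rot": TCP orientation; "ft_force": force on the tool from outside, world axes, zero at the start; "moment": the same for the moment, N m; "grip_width": finger opening in m; "grip_force": force on a finger pad.
Only numpy, scipy, OpenCV 4.12 (cv2) and the standard library are available. Lean on these libraries where they do the work, as an engineer would, in place of code of your own. Each camera call takes 0.05 s, during which the arm holds its last target. There are 200 camera calls.

## Working session

There is one attempt and no reset: what is moved stays moved. The work goes in short steps, Python scripts to look and compute and a shell command to move; the robot and the scene stay as the last step left them, time stands still between calls to the robot, and variables do not carry over. Pictures are saved under pics/ and viewed, at most 10 in all, crops included, and the job is handed in when it is done.

```bash
mkdir -p pics
python3 - <<'E'
from rig import robot
import cv2,numpy as np
o=robot.get_obs();print(o['time'],o['position'],o['tool_rot'],robot.tcp_to_tips,o['ft_force'])
a=robot.camera('scene');b=robot.camera('top');
cv2.imwrite('pics/s.png',a);cv2.imwrite('pics/t.png',b)
for c in('scene','top'):
  m=robot.camera_model(c);print(c,m['fx'],m['cx'],m['cy'],np.round(m['R'],3).tolist(),np.round(m['t'],3), -np.array(m['R']).T@m['t'])
m=robot.camera_model('wrist');print(m)
for n in ['case','lid','large_box','small_box','case_groove','case_stop','lid_tongue']:
  for c in('top','scene'):print(n,c,[(round(d['conf'],2),np.round(d['extent']).tolist()) for d in robot.look_for(c,n)][:4])
E
```

```text
0.0 [0.26791213 0.56390859 0.24357201] [ 2.20072547e-01  9.75482911e-01 -9.98480160e-04 -4.08919471e-04] 0.022 [0.15407156 0.50150877 0.48126211]
scene 393.0795879641952 277.3876299824442 208.2462522625038 [[-0.751, 0.66, -0.002], [0.537, 0.61, -0.583], [-0.383, -0.439, -0.813]] [ 0.428 -0.23   1.355] [0.96446287 0.45261402 0.96760934]
top 530.9517729425951 287.25236862245936 203.02030585176135 [[-0.006, -1.0, -0.01], [-0.998, 0.006, -0.059], [0.059, 0.009, -0.998]] [-0.017  0.523  1.531] [ 0.43147481 -0.03460904  1.55869709]
{'fx': 325.19226210127806, 'fy': 325.19226210127806, 'cx': 280.4631523886864, 'cy': 211.14604300951873, 'tool_from_camera': array([[ 9.74151758e-05, -9.53628952e-01, -3.00984737e-01,
         8.35132588e-02],
       [ 9.99999705e-01,  3.22137660e-04, -6.96994320e-04,
        -5.54235688e-04],
       [ 7.61632482e-04, -3.00984581e-01,  9.53628702e-01,
        -1.40106711e-01],
       [ 0.00000000e+00,  0.00000000e+00,  0.00000000e+00,
         1.00000000e+00]])}
case top [(0.48, [359.0, 198.0, 38.0, 68.0])]
case scene [(0.8, [272.0, 222.0, 65.0, 68.0])]
lid top [
[... 159 characters left out ...]
e_box top [(0.97, [206.0, 188.0, 18.0, 43.0]), (0.51, [157.0, 150.0, 43.0, 37.0])]
large_box scene [(0.64, [333.0, 289.0, 40.0, 42.0])]
small_box top [(0.58, [418.0, 212.0, 20.0, 22.0])]
small_box scene [(0.67, [218.0, 144.0, 26.0, 24.0])]
case_groove top [(0.82, [292.0, 187.0, 26.0, 78.0])]
case_groove scene [(0.61, [270.0, 223.0, 69.0, 68.0])]
case_stop top [(0.6, [293.0, 188.0, 33.0, 73.0])]
case_stop scene [(0.68, [271.0, 225.0, 70.0, 67.0]), (0.27, [227.0, 278.0, 30.0, 44.0])]
lid_tongue top [(0.69, [206.0, 188.0, 24.0, 38.0]), (0.67, [450.0, 283.0, 63.0, 39.0]), (0.59, [357.0, 197.0, 38.0, 64.0])]
lid_tongue scene [(0.86, [236.0, 186.0, 49.0, 50.0]), (0.84, [248.0, 110.0, 53.0, 26.0])]
```

View pics/t.png

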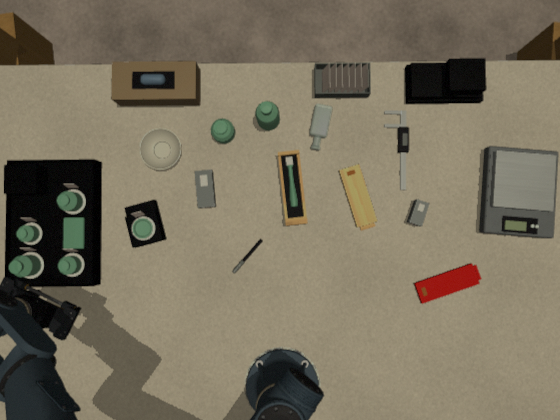

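View pics/s.png

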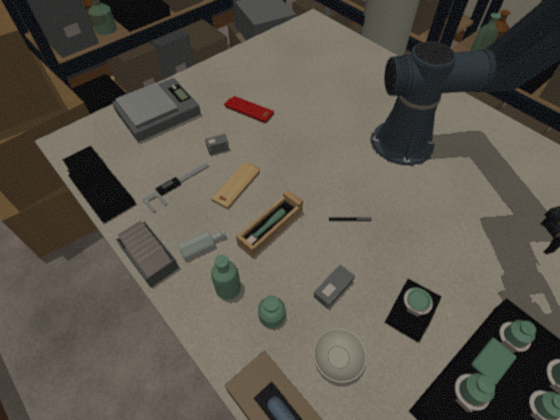

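```bash
cat > h.py <<'E'
from rig import robot
import cv2,numpy as np
from scipy.spatial.transform import Rotation as Ro
def pose():
    o=robot.get_obs();return np.array(o['position']),Ro.from_quat(o['tool_rot'])
def rays(c,px,P=None):
    m=robot.camera_model(c);px=np.atleast_2d(px).astype(float)
    d=np.c_[(px[:,0]-m['cx'])/m['fx'],(px[:,1]-m['cy'])/m['fy']]
    if c=='wrist':
        p,R=P;T=np.array(m['tool_from_camera']);r=np.linalg.norm(d,axis=1)+1e-9
        v=np.c_[d*(np.sin(r)/r)[:,None],np.cos(r)]
        return p+R.apply(T[:3,3]),R.apply(v@T[:3,:3].T)
    R=np.array(m['R']);return -R.T@m['t'],np.c_[d,np.ones(len(d))]@R
def onz(c,px,z,P=None):
    o,v=rays(c,px,P);return o+v*((z-o[2])/v[:,2])[:,None]
def proj(c,X,P=None):
    m=robot.camera_model(c);X=np.atleast_2d(X).astype(float)
    if c=='wrist':
        p,R=P;T=np.array(m['tool_from_camera']);x=(R.inv().apply(X-p)-T[:3,3])@T[:3,:3]
        rho=np.linalg.norm(x[:,:2],axis=1)+1e-12;s=np.arctan2(rho,x[:,2])/rho;x=np.c_[x[:,:2]*s[:,None],np.ones(len(x))]
    else: x=X@np.array(m['R']).T+m['t']
    return x[:,:2]/x[:,2:]*[m['fx'],m['fy']]+[m['cx'],m['cy']]
def rect(c,reg,z,P=None):
    yx=np.argwhere(reg);X=onz(c,yx[:,::-1],z,P)[:,:2]*1000
    (cx,cy),(w,h),a=cv2.minAreaRect(X.astype(np.float32))
    if w<h:w,h,a=h,w,a+90
    return [round(float(v),1) for v in(cx,cy,w,h,(a+90)%180-90)]
def shot(name):
    P=pose();im=robot.camera('wrist');cv2.imwrite('pics/'+name,im);return P,im
E
python3 - <<'E'
from h import *
robot.camera('top')
for n,z in [('case',.045),('lid',.015),('large_box',.034),('small_box',.044),('pen',.005),('flat_flask',.02),('caliper',.01)]:
  for d in robot.outline_of('top',n)[:3]: print(n,round(d['conf'],2),np.round(d['extent']).tolist(),rect('top',d['region'],z))
print(Ro.from_quat(robot.get_obs()['tool_rot']).as_matrix().round(3))
E
```

```text
case 0.61 [292.0, 190.0, 31.0, 71.0] [565.5, -36.1, 211.8, 63.7, 6.0]
lid 0.85 [358.0, 199.0, 35.0, 67.0] [536.9, -227.3, 186.3, 63.4, 16.9]
lid 0.7 [448.0, 284.0, 65.0, 41.0] [290.4, -481.4, 187.6, 66.5, -72.0]
large_box 0.96 [206.0, 188.0, 22.0, 41.0] [564.3, 216.8, 109.1, 53.3, 4.9]
small_box 0.92 [420.0, 215.0, 24.0, 21.0] [491.3, -392.0, 73.4, 46.6, -19.5]
pen 0.71 [247.0, 256.0, 26.0, 33.0] [372.6, 95.3, 115.3, 10.4, -42.0]
flat_flask 0.95 [319.0, 127.0, 27.0, 47.0] [745.1, -116.4, 138.6, 55.8, -9.8]
caliper 0.71 [398.0, 151.0, 24.0, 81.0] [677.6, -342.2, 230.6, 67.5, -0.5]
caliper 0.66 [292.0, 190.0, 31.0, 73.0] [567.5, -35.3, 217.9, 64.4, 5.9]
[[-0.903  0.429  0.   ]
 [ 0.429  0.903 -0.   ]
 [-0.     0.    -1.   ]]
```

```bash
python3 -m jog '[0.087,-0.032,-0.033,-0.004,0, 0.087,-0.032,-0.033,-0.004,0, 0.087,-0.032,-0.033,-0.004,0, 0.087,-0.032,-0.033,-0.004,0, 0.087,-0.032,-0.033,-0.004,0, 0.087,-0.032,-0.033,-0.004,0, 0.087,-0.032,-0.033,-0.004,0, 0.087,-0.032,-0.033,-0.004,0, 0.087,-0.032,-0.033,-0.004,0, 0.087,-0.032,-0.033,-0.004,0, 0.087,-0.032,-0.033,-0.004,0, 0.087,-0.032,-0.033,-0.004,0, 0.087,-0.032,-0.033,-0.004,0, 0.087,-0.032,-0.033,-0.004,0, 0.087,-0.031,-0.033,0,0, 0.087,-0.03,-0.033,0,0, 0.087,0,0,0,-0.9, 0.087,0,0,0,-0.9, 0.087,0,0,0,-0.9, 0.087,0,0,0,-0.8]'
python3 - <<'E'
from h import *
P,im=shot('w1.png');print(P[0],P[1].as_matrix().round(3).tolist())
for n,z in [('case',.045),('lid',.015)]:
  for d in robot.outline_of('wrist',n)[:3]: print(n,round(d['conf'],2),np.round(d['extent']).tolist(),rect('wrist',d['region'],z,P))
E
```

```text
time: 3.7
position: [0.5013, -0.131, 0.3006]
tool_rot: [-0.086, 0.996, -0.0, 0.0]
ft_force: [-0.0, -1.0, 0.0]
grip_width: 0.0868
grip_force: 0.0
[ 0.50127832 -0.13103157  0.30062057] [[-0.985, -0.171, 0.0], [-0.171, 0.985, -0.0], [-0.0, -0.0, -1.0]]
case 0.77 [346.0, 224.0, 73.0, 135.0] [554.2, -36.2, 197.9, 73.7, 6.0]
case 0.67 [485.0, 242.0, 42.0, 40.0] [536.6, 194.8, 73.5, 64.6, -83.7]
lid 0.91 [81.0, 25.0, 102.0, 50.0] [294.0, -476.6, 188.3, 69.7, -71.5]
lid 0.65 [208.0, 186.0, 68.0, 133.0] [540.2, -225.5, 191.0, 66.5, 16.5]
lid 0.5 [123.0, 228.0, 22.0, 73.0] [621.7, -351.1, 124.1, 34.3, -7.7]
```

View pics/w1.png

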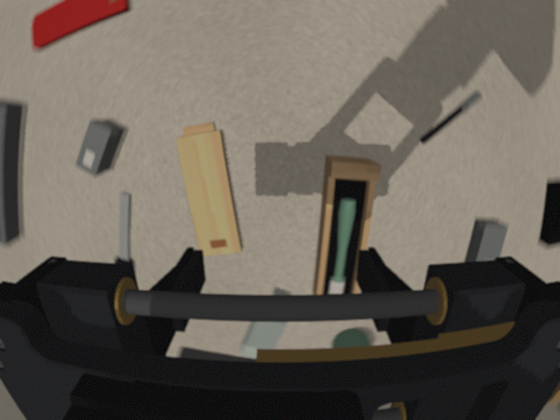

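```bash
cat >> h.py <<'E'
from scipy.optimize import minimize
def sil(c,box,p,P=None,sh=(420,560)):
    x,y,yaw,z=p;B=[]
    m=np.zeros(sh,np.uint8)
    for (x0,x1,y0,y1,z0,z1) in box:
        C=np.array([[a,b,d] for a in(x0,x1) for b in(y0,y1) for d in(z0,z1)],float)
        C=Ro.from_euler('z',yaw).apply(C)+[x,y,z]
        q=proj(c,C/1000,P)if c!='wrist' else proj(c,C/1000,P)
        h=cv2.convexHull((q*16).round().astype(np.int32)); cv2.fillConvexPoly(m,h,1,cv2.LINE_8,4)
    return m.astype(bool)
def fit(box,views,p0,zfree=True):
    # views: (cam,region,P); minimise mismatch over x,y(mm),yaw(rad),z(mm)
    def f(s):
        p=[s[0],s[1],s[2]/50,s[3] if zfree else p0[3]];e=0
        for c,r,P in views:
            m=sil(c,box,p,P); e+=(m^r).sum()/max(1,r.sum())
        return e
    s0=np.array([p0[0],p0[1],p0[2]*50,p0[3]])
    S=np.vstack([s0]+[s0+d for d in np.diag([6,6,5,8 if zfree else 0.01])])
    best=minimize(f,s0,method='Nelder-Mead',options=dict(initial_simplex=S,xatol=.05,fatol=1e-4,maxiter=300))
    best=minimize(f,best.x,method='Nelder-Mead',options=dict(initial_simplex=best.x+(S-s0)*.6,xatol=.05,fatol=1e-4,maxiter=300))
    s=best.x;return np.round([s[0],s[1],np.degrees(s[2]/50),s[3] if zfree else p0[3],best.fun],2)
CASE=[(-106,106,-31,31,0,45),(-106,-86,-31,31,0,60),(96,106,-31,31,0,51)]
LID=[(-88,88,-31,31,0,15),(-100,-88,-22,22,0,6)]
LB=[(-54,54,-25,25,0,34)];SB=[(-35,35,-19,19,0,44)]
def measure(cams,things,P=None):
    res={}
    for n,box,p0 in things:
        vs=[]
        for c in cams:
            best=None
            for d in robot.outline_of(c,n):
                m=sil(c,box,p0,P);i=(m&d['region']).sum()/max(1,(m|d['region']).sum())
                if i>.4 and (best is None or i>best[0]):best=(i,d['region'],d['conf'])
            print(n,c,best and (round(best[0],2),round(best[2],2)))
            if best is not None:vs.append((c,best[1],P))
        if vs:
            for v in vs: print('   ',v[0],fit(box,[v],p0,False))
            if len(vs)>1: print('   all,z free',fit(box,vs,p0),'z=fix',fit(box,vs,p0,False))
E
python3 -m jog '[0.087,-0.05,0,0,0,0.087,-0.05,0,0,0,0.087,0,0,0,0]'
python3 - <<'E'
from h import *
P,im=shot('w2.png');robot.camera('top')
r=np.radians
measure(['wrist','top'],[('case',CASE,(565,-36,r(6),0)),('lid',LID,(540,-226,r(16.7),0)),('large_box',LB,(564,217,r(4.9),0)),('small_box',SB,(491,-390,r(-19.5),0))],P)
E
```

```text
time: 4.22
position: [0.6027, -0.114, 0.3001]
tool_rot: [-0.083, 0.997, -0.0, 0.001]
ft_force: [-1.0, -1.0, -0.9]
grip_width: 0.0871
grip_force: 0.0
case wrist (np.float64(0.89), 0.95)
case top None
    wrist [ 5.6747e+02 -3.2310e+01  6.3300e+00  0.0000e+00  3.0000e-02]
lid wrist (np.float64(0.89), 0.7)
lid top (np.float64(0.65), 0.55)
    wrist [ 5.4635e+02 -2.2559e+02  1.6590e+01  0.0000e+00  4.0000e-02]
    top [ 5.4124e+02 -2.2728e+02  1.7580e+01  0.0000e+00  5.2000e-01]
   all,z free [ 5.4454e+02 -2.2736e+02  1.6750e+01 -5.7000e+00  5.4000e-01] z=fix [ 544.89 -226.24   16.77    0.      0.57]
large_box wrist (np.float64(0.84), 0.94)
large_box top (np.float64(0.9), 0.78)
    wrist [5.6812e+02 2.2182e+02 5.4000e+00 0.0000e+00 6.0000e-02]
    top [5.6448e+02 2.1971e+02 6.0100e+00 0.0000e+00 1.1000e-01]
   all,z free [5.6645e+02 2.1956e+02 3.7100e+00 1.3700e+00 1.9000e-01] z=fix [5.6693e+02 2.2091e+02 4.7300e+00 0.0000e+00 1.9000e-01]
small_box wrist (np.float64(0.78), 0.69)
small_box top (np.float64(0.75), 0.66)
    wrist [ 4.9339e+02 -3.9723e+02 -1.7750e+01  0.0000e+00  8.0000e-02]
    top [ 4.9208e+02 -3.9469e+02 -1.6240e+01  0.0000e+00  1.3000e-01]
   all,z free [ 4.9218e+02 -3.9488e+02 -1.8460e+01  3.3300e+00  2.4000e-01] z=fix [ 4.9275e+02 -3.9605e+02 -1.7830e+01  0.0000e+00  2.4000e-01]
```

View pics/w2.png

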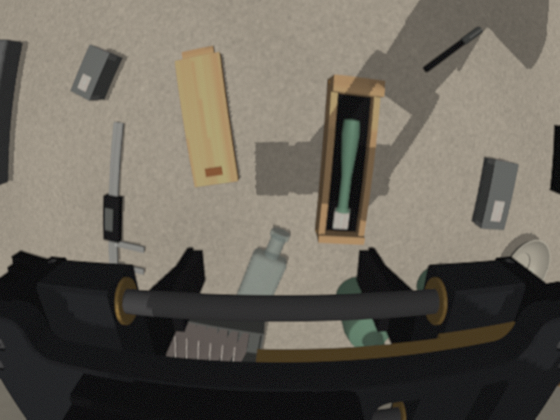

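```bash
python3 -m jog '[0.087,0.02,-0.045,0.02,-0.7, 0.087,0.0208,-0.0458,0.03,0, 0.087,0,0,0.05,0, 0.087,0,0,0.05,0, 0.087,0,0,0.05,0, 0.087,0,0,0.04,0, 0.087,0,0,0,0]'
python3 - <<'E'
from h import *
P,im=shot('w3.png');print(P[0],Ro.as_matrix(P[1])[:2,0])
r=np.radians
measure(['wrist'],[('lid',LID,(546,-226,r(16.7),0))],P)
E
```

```text
time: 5.6
position: [0.5784, -0.2107, 0.0575]
tool_rot: [-0.144, 0.99, 0.002, -0.003]
ft_force: [-0.6, -0.2, -0.7]
grip_width: 0.0871
grip_force: 0.0
[ 0.57837521 -0.21071644  0.05754607] [-0.95857739 -0.28478365]
lid wrist (np.float64(0.88), 0.66)
    wrist [ 5.4648e+02 -2.2468e+02  1.6710e+01  0.0000e+00  1.2000e-01]
```

View pics/w3.png

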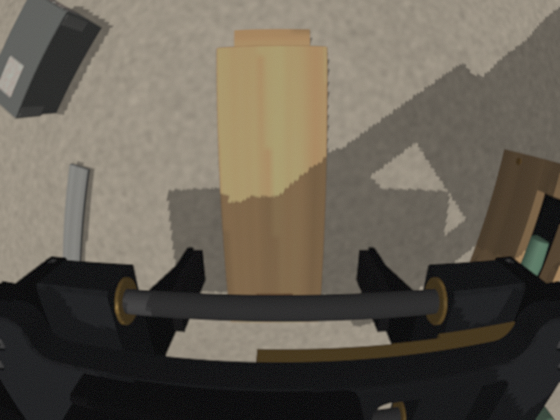

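```bash
python3 -c "
from h import *
p=np.array([0.57837521,-0.21071644,0.05754607]);R=Ro.from_quat([-0.144,0.99,0.002,-0.003]);P=(p,R)
c,s=np.cos(np.radians(16.65)),np.sin(np.radians(16.65))
for px,z in (((218,47),.015),((327,46),.015),((235,30),.006),((310,30),.006)):
  X=onz('wrist',px,z,P)[0]*1000-[546.4,-225.2,0];print(px,X[0]*c+X[1]*s,-X[0]*s+X[1]*c)
"
python3 -m jog '[0.087,-0.005,-0.0025,0.015,0, 0.087,-0.005,-0.002,0.012,0, 0.087,0,0,0.0045,0, 0.087,0,0,0,0, 0.055,0,0,0,0, 0.055,0,0,0,0, 0.055,0,0,0,0, 0.055,0,0,0,0]' 5
```

```text
(218, 47) -87.4691574944782 -29.92771811028945
(327, 46) -87.5020334435591 30.70780132600686
(235, 30) -99.49258621012464 -21.577746249318245
(310, 30) -99.05891305556857 22.10882669725711
time: 6.7
position: [0.5917, -0.2132, 0.0293]
tool_rot: [-0.144, 0.99, 0.0, 0.0]
ft_force: [-0.4, 0.9, 0.5]
grip_width: 0.0617
grip_force: 5.0
```

```bash
python3 -m jog '[0.068,0,0,0,0, 0.068,0,0,0.003,0, 0.068,0,0,0.002,0, 0.055,0,0,0,0, 0.055,0,0,0,0, 0.055,0,0,0,0]' 3; python3 -m jog '[0.055,0,0,-0.006,0, 0.055,0,0,-0.006,0, 0.055,0,0,-0.006,0, 0.055,0,0,-0.006,0,0.055,0,0,0,0]'
python3 - <<'E'
from h import *
P,im=shot('w4.png');print(P[0],Ro.as_matrix(P[1])[:2,0]);print(robot.get_obs()['ft_force'])
E
```

```text
time: 7.45
position: [0.5915, -0.2133, 0.0239]
tool_rot: [-0.144, 0.99, 0.0, -0.0]
ft_force: [-1.1, -0.4, -0.3]
grip_width: 0.0622
grip_force: 3.0
time: 8.07
position: [0.5922, -0.2136, 0.0489]
tool_rot: [-0.144, 0.99, -0.001, 0.001]
ft_force: [0.2, -1.0, 0.2]
grip_width: 0.0621
grip_force: 3.0
[ 0.5922269  -0.21356497  0.04889398] [-0.95845502 -0.28524088]
[-0.08612207 -0.33391262  0.23197875]
```

View pics/w4.png

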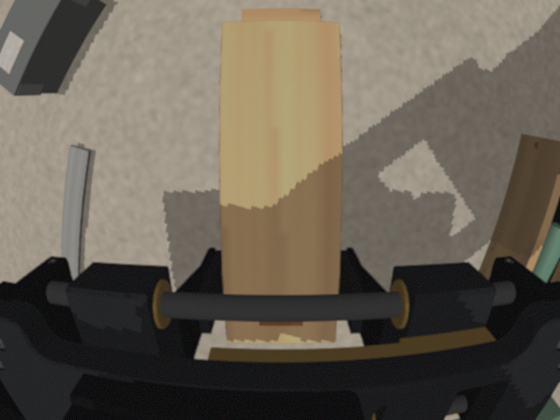

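```bash
cat >> h.py <<'E'
def lidpx(P,th,gx,zb=23.9,px=(0,0),pts=((-88,-31,15),(-88,31,15),(-100,-22,6),(-100,22,6))):
    # lid held: pivot at lid (gx,0,7.5); tongue low by th. returns pixels and world points (m)
    p,R=P;o=np.array(pts,float)-[gx,0,7.5]
    o=Ro.from_euler('y',-th).apply(o)   # lid axes; tongue (-x) goes down
    t=np.c_[-o[:,0],o[:,1],-o[:,2]]+[0,0,zb-7.5]
    X=p+R.apply(t/1000);return proj('wrist',X,P),X
E
python3 - <<'E'
from h import *
P=(np.array([ 0.5922269,-0.21356497,0.04889398]),Ro.from_quat([-0.144,0.99,-0.001,0.001]))
for th in(0,.08,.12,.15,.17,.2): q,X=lidpx(P,th,46.5);print(th,q.round(0).tolist(),(X[2:,2]*1000).round(1))
E
```

```text
0 [[213.0, 8.0], [349.0, 8.0], [236.0, -10.0], [326.0, -10.0]] [30.8 30.7]
0.08 [[218.0, 14.0], [344.0, 14.0], [239.0, -1.0], [323.0, -1.0]] [19.1 19. ]
0.12 [[220.0, 17.0], [342.0, 17.0], [240.0, 3.0], [322.0, 3.0]] [13.3 13.2]
0.15 [[221.0, 20.0], [341.0, 20.0], [241.0, 7.0], [321.0, 7.0]] [8.9 8.8]
0.17 [[222.0, 22.0], [340.0, 22.0], [241.0, 9.0], [320.0, 9.0]] [6.  5.9]
0.2 [[223.0, 24.0], [339.0, 25.0], [242.0, 13.0], [320.0, 13.0]] [1.7 1.6]
```

```bash
python3 -m jog '[0.055,0,0,0,0, 0.055,0,0,0,0, 0.055,0,0,-0.012,0, 0.055,0,0,-0.03,0, 0.055,0,0,-0.035,0, 0.055,0,0,-0.034,0, 0.055,-0.015,0.028,0,0, 0.055,-0.016,0.028,0,0, 0.055,-0.016,0.028,0,0, 0.055,-0.015,0.028,0,0, 0.055,-0.015,0.028,0,0, 0.055,-0.015,0.029,0,0, 0.055,0,0,0,0.5, 0.055,0,0,0,0.53, 0.055,0,0,0,0, 0.055,0,0,0,0]' 40
python3 - <<'E'
from h import *
P,im=shot('w5.png');print(P[0],Ro.as_matrix(P[1])[:2,0])
for th in (.16,.175,.19):print(lidpx(P,th,46.5)[0].round(0).tolist())
M=proj('wrist',(np.array([[567.5,-32.3,0]])+Ro.from_euler('z',6.33,degrees=True).apply([[-106,-31,60],[-106,31,60],[-86,-31,60],[-86,31,60]]))/1000,P);print(M.round())
E
```

```text
time: 10.12
position: [0.6315, -0.0252, 0.1593]
tool_rot: [-0.055, 0.998, 0.0, -0.0]
ft_force: [-0.5, -0.2, -2.6]
grip_width: 0.0618
grip_force: 40.0
[ 0.63149766 -0.02518965  0.15930797] [-0.99389444 -0.11033517]
[[222.0, 21.0], [341.0, 21.0], [241.0, 8.0], [321.0, 8.0]]
[[222.0, 22.0], [340.0, 22.0], [242.0, 10.0], [321.0, 10.0]]
[[223.0, 23.0], [339.0, 23.0], [242.0, 11.0], [320.0, 11.0]]
[[239.   0.]
 [323.   0.]
 [238.  25.]
 [324.  25.]]
```

View pics/w5.png

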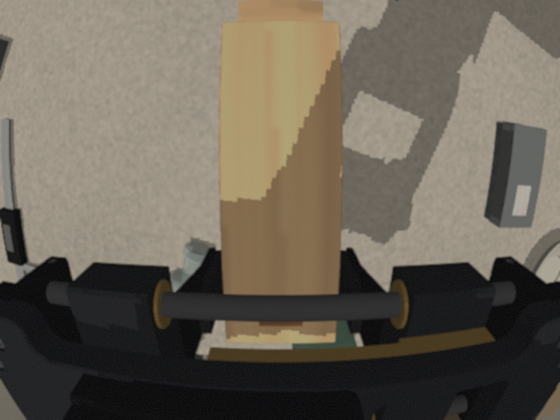

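```bash
python3 -m jog '[0.055,0,0,0.02,0, 0.055,0,0,0.02,0, 0.055,0,0,0.015,0, 0.055,0,0,0.008,0, 0.055,0,0,0,0, 0.055,0,0,0,0]'
python3 - <<'E'
from h import *
P,im=shot('w6.png');print(P[0],Ro.as_matrix(P[1])[:2,0])
print(lidpx(P,.178,46.5)[0].round(0).tolist(),lidpx(P,.178,46.5)[1].round(4).tolist())
M=proj('wrist',(np.array([[567.5,-32.3,0]])+Ro.from_euler('z',6.33,degrees=True).apply([[-106,-31,60],[-106,31,60],[-86,-31,60],[-86,31,60]]))/1000,P);print(M.round())
cv2.imwrite('pics/w6c.png',cv2.resize(im[:120,150:410],None,fx=3,fy=3,interpolation=cv2.INTER_CUBIC))
E
```

```text
time: 10.92
position: [0.6322, -0.0252, 0.0967]
tool_rot: [-0.055, 0.998, -0.0, 0.001]
ft_force: [-0.6, -0.0, -1.0]
grip_width: 0.0616
grip_force: 40.0
[ 0.63216406 -0.02519925  0.09665722] [-0.99400239 -0.10935186]
[[222.0, 22.0], [340.0, 22.0], [242.0, 10.0], [320.0, 10.0]] [[0.5027, -0.0706, 0.0637], [0.4959, -0.009, 0.0637], [0.4916, -0.0628, 0.0527], [0.4868, -0.0191, 0.0527]]
[[225. -35.]
 [337. -35.]
 [224.  -5.]
 [338.  -5.]]
```

View pics/w6c.png

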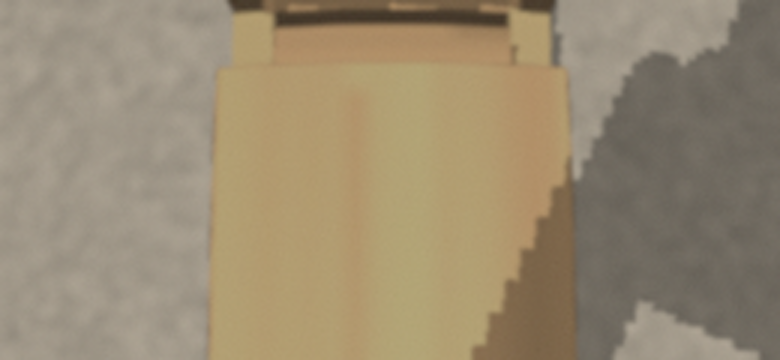

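```bash
python3 -m jog '[0.055,0.002,0,0.0013,0, 0.055,0.004,0,0,0, 0.055,0.004,0,0,0, 0.055,0.0045,0,0,0, 0.055,0,0,0,0]'
python3 - <<'E'
from h import *
P,im=shot('w7.png');print(P[0],robot.get_obs()['ft_force'])
print(lidpx(P,.178,46.5)[0].round(0).tolist())
cv2.imwrite('pics/w7c.png',cv2.resize(im[:120,150:410],None,fx=3,fy=3,interpolation=cv2.INTER_CUBIC))
E
```

```text
time: 11.6
position: [0.6166, -0.0267, 0.0947]
tool_rot: [-0.055, 0.999, 0.0, -0.0]
ft_force: [-0.2, 0.1, -1.2]
grip_width: 0.0613
grip_force: 40.0
[ 0.61664075 -0.02666958  0.09472382] [-0.21601068  0.1292729  -1.13371003]
[[222.0, 22.0], [340.0, 22.0], [242.0, 10.0], [320.0, 10.0]]
```

View pics/w7c.png

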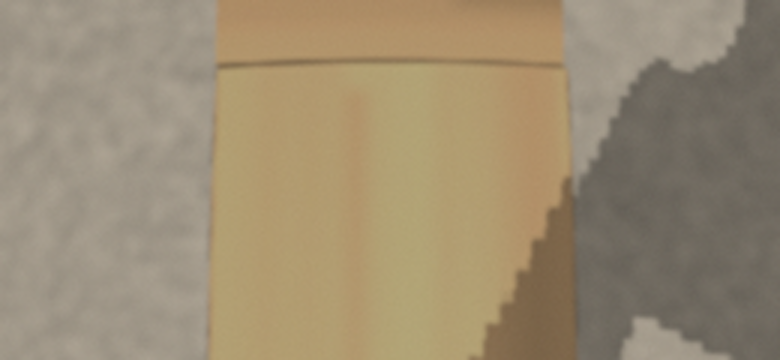

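```bash
python3 -m jog '[0.055,0,0,0,0, 0.055,-0.0005,0,0.003,0, 0.055,-0.0005,0,0.003,0, 0.055,-0.0005,0,0.003,0, 0.055,-0.0005,0,0.003,0, 0.055,-0.0005,0,0.003,0, 0.055,0,0,0.003,0, 0.055,0,0,0.003,0, 0.055,0,0,0.002,0, 0.055,0,0,0.002,0, 0.055,0,0,0,0]' 3
python3 - <<'E'
from h import *
P,im=shot('w8.png');print(P[0],robot.get_obs()['ft_force'])
print([ (t,lidpx(P,t,46.5)[0].round(0).tolist()) for t in(0,.03,.178)])
E
```

```text
time: 13.02
position: [0.6196, -0.0264, 0.0696]
tool_rot: [-0.055, 0.999, 0.0, -0.0]
ft_force: [0.1, 0.2, -0.8]
grip_width: 0.0619
grip_force: 3.0
[ 0.61960008 -0.02639063  0.06960305] [ 0.21861643 -0.16004599 -1.2788582 ]
[(0, [[214.0, 8.0], [349.0, 8.0], [236.0, -10.0], [326.0, -10.0]]), (0.03, [[215.0, 10.0], [347.0, 10.0], [237.0, -7.0], [325.0, -7.0]]), (0.178, [[222.0, 22.0], [340.0, 22.0], [242.0, 10.0], [320.0, 10.0]])]
```

View pics/w8.png

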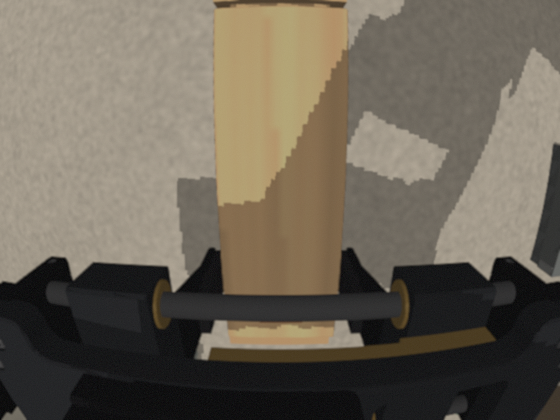

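```bash
python3 -m jog '[0.055,0,0,0.001,0, 0.055,0,0,0,0, 0.066,0,0,0,0, 0.087,0,0,0,0, 0.087,0,0,0,0, 0.087,0,0,-0.02,0, 0.087,0,0,-0.045,0, 0.087,0,0,-0.05,0, 0.087,-0.015,0,-0.05,0, 0.087,-0.015,0,-0.045,0, 0.087,0,0,0,0, 0.087,0,0,0,0]'
python3 - <<'E'
from h import *
P,im=shot('w9.png');print(P[0],P[1].as_quat())
r=np.radians
measure(['wrist'],[('case',[(-106,106,-31,31,0,60)],(569,-32,r(6.3),0)),('large_box',LB,(568,221.5,r(5),0)),('small_box',SB,(493,-397,r(-17.8),0))],P)
cv2.imwrite('pics/w9c.png',cv2.resize(im[20:220,240:440],None,fx=3,fy=3,interpolation=cv2.INTER_CUBIC))
E
```

```text
time: 14.58
position: [0.6486, -0.0229, 0.2779]
tool_rot: [-0.055, 0.999, 0.0, -0.001]
ft_force: [0.3, 0.3, -0.5]
grip_width: 0.0868
grip_force: 0.0
[ 0.6486041  -0.02294772  0.27794263] [-5.47258405e-02  9.98500943e-01  2.19433684e-04 -9.49360930e-04]
case wrist None
large_box wrist (np.float64(0.96), 0.9)
    wrist [5.6786e+02 2.2170e+02 5.3200e+00 0.0000e+00 4.0000e-02]
small_box wrist (np.float64(0.95), 0.75)
    wrist [ 4.9310e+02 -3.9597e+02 -1.8690e+01  0.0000e+00  5.0000e-02]
```

View pics/w9c.png

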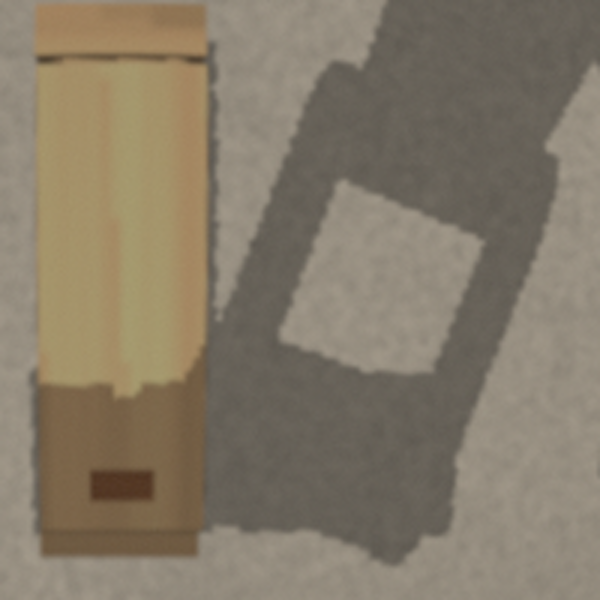

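```bash
python3 -m jog '[0,0.008,0,0.04,0, 0,0.008,0,0.05,0, 0,0,0,0.05,0, 0,0,0,0.035,0, 0,0,0,0.017,0, 0,0,0,0,0, 0,0,0,0,0]' ; for i in 1 2 3; do python3 -m jog '[0,0,0,0.001,0, 0,0,0,0,0]' | sed -n '2p;4p'; done
```

```text
time: 15.65
position: [0.6346, -0.0251, 0.088]
tool_rot: [-0.055, 0.999, -0.0, 0.001]
ft_force: [-0.1, 0.8, 0.7]
grip_width: 0.0252
grip_force: 0.0
position: [0.634, -0.0249, 0.0867]
ft_force: [-0.2, -1.1, 0.3]
position: [0.6336, -0.0249, 0.0848]
ft_force: [-0.4, 0.9, 0.3]
position: [0.6335, -0.0248, 0.0836]
ft_force: [0.1, 0.9, 0.5]
```

```bash
for i in 1 2 3; do python3 -m jog '[0,0,0,0.001,0, 0,0,0,0,0]' | sed -n '2p;4,5p'; done
```

```text
position: [0.6336, -0.0249, 0.0826]
ft_force: [0.7, 0.5, -0.1]
grip_width: 0.0006
position: [0.6337, -0.0249, 0.0825]
ft_force: [-1.2, 0.1, 5.0]
grip_width: 0.0004
position: [0.6337, -0.0249, 0.0824]
ft_force: [-3.6, 0.6, 10.5]
grip_width: 0.0006
```

```bash
python3 -m jog '[0.087,0,0,-0.03,0, 0.087,0,0,-0.045,0, 0.087,0,0,-0.045,0, 0.087,0.005,0.0315,0,0.1, 0.087,0.005,0.0315,0,0, 0.087,0.005,0.0315,0,0, 0.087,0.005,0.0315,0,0, 0.087,0.005,0.0315,0,0, 0.087,0.005,0.0315,0,0, 0.087,0.0045,0.0315,0.02,0, 0.087,0.004,0.0315,0.04,0, 0.087,0,0,0.04,0, 0.087,0,0,0,0]'
python3 - <<'E'
from h import *
P,im=shot('w10.png');print(P[0],Ro.as_matrix(P[1])[:2,0])
measure(['wrist'],[('large_box',LB,(568,221.7,np.radians(5.3),0))],P)
E
```

```text
time: 18.77
position: [0.5688, 0.2223, 0.0976]
tool_rot: [-0.046, 0.999, -0.001, -0.004]
ft_force: [-0.4, -0.4, 0.3]
grip_width: 0.0874
grip_force: 0.0
[0.56880237 0.2222677  0.09758053] [-0.99566764 -0.09265928]
large_box wrist (np.float64(0.89), 0.92)
    wrist [5.6841e+02 2.2072e+02 5.3900e+00 0.0000e+00 8.0000e-02]
```

```bash
python3 -m jog '[0.087,0,-0.001,0.03,0, 0.087,0,0,0.025,0, 0.087,0,0,0.0135,0, 0.087,0,0,0,0, 0.04,0,0,0,0, 0.04,0,0,0,0, 0.04,0,0,0,0, 0.04,0,0,0,0, 0.04,0,0,0,0]' 20
python3 -m jog '[0.04,0,0,-0.003,0, 0.04,0,0,-0.01,0, 0.04,0,0,-0.03,0, 0.04,0,0,-0.04,0, 0.04,0,0,-0.035,0,0.04,0,0,0,0]'
```

```text
time: 20.0
position: [0.5717, 0.2215, 0.0324]
tool_rot: [-0.046, 0.999, 0.0, 0.0]
ft_force: [-0.9, -0.1, 0.3]
grip_width: 0.0502
grip_force: 20.0
time: 20.75
position: [0.5738, 0.2218, 0.1535]
tool_rot: [-0.046, 0.999, 0.001, 0.004]
ft_force: [-0.3, 0.1, -3.8]
grip_width: 0.0497
grip_force: 20.0
```

```bash
python3 -m jog '[0.04,0.0025,-0.02,0,-0.1, 0.04,0.0025,-0.03,0,0, 0.04,0.0025,-0.035,0,0, 0.04,0.0025,-0.035,0,0, 0.04,0.0025,-0.035,0,0, 0.04,0.0025,-0.035,0,0, 0.04,0.002,-0.035,0,0, 0.04,0.002,-0.027,0.02,0, 0.04,0,0,0.02,0, 0.04,0,0,0.005,0, 0.04,0,0,0,0, 0.04,0,0,0,0]'
```

```text
time: 22.25
position: [0.5803, -0.0308, 0.1056]
tool_rot: [-0.055, 0.998, -0.0, 0.0]
ft_force: [-0.1, -0.2, -2.3]
grip_width: 0.0499
grip_force: 20.0
```

```bash
python3 -m jog '[0.04,0,0,0.006,0, 0.04,0,0,0.004,0, 0.04,0,0,0.0015,0, 0.04,0,0,0,0, 0.04,0,0,0,0]'|sed -n '2p;4p'; for i in 1 2 3; do python3 -m jog '[0.04,0,0,0.0007,0, 0.04,0,0,0,0]' | sed -n '2p;4p'; done
```

```text
position: [0.5801, -0.0312, 0.0938]
ft_force: [0.0, 0.6, -3.1]
position: [0.58, -0.0312, 0.0931]
ft_force: [0.0, -0.6, -3.2]
position: [0.5801, -0.0312, 0.0924]
ft_force: [-0.7, 0.0, -2.4]
position: [0.5801, -0.0312, 0.0924]
ft_force: [-1.2, 0.5, 4.8]
```

```bash
python3 -m jog '[0.055,0,0,0,0, 0.07,0,0,0,0, 0.087,0,0,0,0, 0.087,0,0,-0.02,0, 0.087,0,0,-0.04,0, 0.087,0,0,-0.04,0, 0.087,0.0115,-0.032,0,0, 0.087,0.0115,-0.032,0,0, 0.087,0.0115,-0.032,0,0, 0.087,0.0115,-0.032,0,0, 0.087,0.0115,-0.032,0,0, 0.087,0.0115,-0.032,0,0, 0.087,0.0115,-0.032,0,0, 0.087,0.0115,-0.032,0,0, 0.087,0.0115,-0.032,0,0, 0.087,0.0115,-0.032,0,0, 0.087,0.0115,-0.033,0,0, 0.087,0,0,0.03,0.9, 0.087,0,0,0.03,0.9, 0.087,0,0,0.01,0.68]'
python3 -m jog '[0.087,0,0,0,0]'
python3 - <<'E'
from h import *
P,im=shot('w11.png');print(P[0],Ro.as_matrix(P[1])[:2,0])
measure(['wrist'],[('small_box',SB,(493,-396,np.radians(-18.3),0))],P)
E
```

```text
time: 26.12
position: [0.4916, -0.395, 0.1192]
tool_rot: [0.163, 0.987, 0.001, -0.002]
ft_force: [0.7, -0.8, -0.5]
grip_width: 0.087
grip_force: 0.0
time: 26.25
position: [0.4922, -0.3953, 0.1203]
tool_rot: [0.16, 0.987, 0.001, -0.001]
ft_force: [-0.3, -1.2, 1.3]
grip_width: 0.0871
grip_force: 0.0
[ 0.49220967 -0.39531727  0.12030655] [-0.94858195  0.3165227 ]
small_box wrist (np.float64(0.88), 0.62)
    wrist [ 4.9455e+02 -3.9515e+02 -1.8630e+01  0.0000e+00  6.0000e-02]
```

```bash
python3 -m jog '[0.087,0,0,0.03,0, 0.087,0,0,0.03,0, 0.087,0,0,0.02,0, 0.087,0,0,0.008,0, 0.087,0,0,0,0, 0.025,0,0,0,0, 0.025,0,0,0,0, 0.025,0,0,0,0, 0.025,0,0,0,0, 0.025,0,0,0,0, 0.025,0,0,0,0]' 15
python3 -m jog '[0.025,0,0,-0.003,0, 0.025,0,0,-0.01,0, 0.025,0,0,-0.03,0, 0.025,0,0,-0.04,0, 0.025,0,0,-0.04,0,0.025,0,0,-0.04,0,0.025,0,0,0,0]'
```

```text
time: 27.72
position: [0.4927, -0.3955, 0.0337]
tool_rot: [0.161, 0.987, 0.0, -0.0]
ft_force: [0.2, 1.5, 0.3]
grip_width: 0.0382
grip_force: 15.0
time: 28.6
position: [0.4945, -0.3978, 0.2011]
tool_rot: [0.161, 0.987, -0.003, 0.004]
ft_force: [0.2, 0.2, -2.4]
grip_width: 0.0377
grip_force: 15.0
```

Run:
```python
from h import *
P,im=shot('w12.png');print(P[0])
measure(['wrist'],[('large_box',LB,(577,-31.3,np.radians(6.3),60))],P)
```

```text
[ 0.49448583 -0.397774    0.20105851]
large_box wrist None
```

```bash
python3 -m jog '[0.025,0.0033,0.02,0,0, 0.025,0.0033,0.031,0,0, 0.025,0.0033,0.032,0,0, 0.025,0.0033,0.032,0,0, 0.025,0.0033,0.032,0,0, 0.025,0.0033,0.032,0,0, 0.025,0.0033,0.032,0,0, 0.025,0.0033,0.032,0,0, 0.025,0.0033,0.032,0,0, 0.025,0.0033,0.032,0,0, 0.025,0.0033,0.032,0,0, 0.025,0.0033,0.034,0,0, 0.025,0,0,0,-0.8, 0.025,0,0,0,-0.8, 0.025,0,0,0,-0.88, 0.025,0,0,0.02,0, 0.025,0,0,0,0, 0.025,0,0,0,0]'
python3 - <<'E'
from h import *
P,im=shot('w13.png');print(P[0],Ro.as_matrix(P[1])[:2,0])
robot.camera('top')
for c,PP in(('wrist',P),('top',None)):
  for d in robot.outline_of(c,'large_box')[:3]:print(c,round(d['conf'],2),np.round(d['extent']),rect(c,d['region'],.094,PP))
  print(cv2.boundingRect(sil(c,LB,(576.6,-31.6,np.radians(6.3),60),PP).astype(np.uint8)))
E
```

```text
time: 30.95
position: [0.5731, -0.0289, 0.1761]
tool_rot: [-0.055, 0.998, 0.0, -0.001]
ft_force: [0.1, 0.3, -1.2]
grip_width: 0.0377
grip_force: 15.0
[ 0.57314933 -0.02889925  0.17609527] [-0.99396828 -0.10965519]
wrist 0.59 [277. 184.  73.  62.] [540.3, -36.0, 50.2, 43.1, -83.3]
wrist 0.39 [280. 278.  85. 146.] [620.4, -24.0, 132.1, 65.4, 6.0]
(240, 154, 74, 143)
top 0.58 [293. 198.  16.  10.] [531.2, -40.8, 49.1, 25.1, -80.9]
(280, 162, 23, 42)
```

```bash
python3 -m jog '[0.025,-0.002,-0.003,0.02,0, 0.025,0,0,0.015,0, 0.025,0,0,0.008,0, 0.025,0,0,0.003,0, 0.025,0,0,0,0, 0.025,0,0,0,0]'|sed -n '2p;4p'; for i in 1 2 3; do python3 -m jog '[0.025,0,0,0.0007,0, 0.025,0,0,0,0]' | sed -n '2p;4p'; done
```

```text
position: [0.5765, -0.0324, 0.1311]
ft_force: [0.2, 0.3, -1.4]
position: [0.5762, -0.0324, 0.1302]
ft_force: [0.9, -0.5, -1.7]
position: [0.5761, -0.0324, 0.1292]
ft_force: [-0.1, 0.9, -2.0]
position: [0.5761, -0.0324, 0.1285]
ft_force: [0.6, -0.3, -2.5]
```

```bash
for i in 1 2 3; do python3 -m jog '[0.025,0,0,0.0006,0, 0.025,0,0,0,0]' | sed -n '2p;4p'; done
```

```text
position: [0.5761, -0.0324, 0.1279]
ft_force: [-0.1, 0.1, -2.6]
position: [0.5762, -0.0324, 0.1276]
ft_force: [-0.3, 0.6, 0.7]
position: [0.5761, -0.0324, 0.1276]
ft_force: [-2.7, -0.2, 4.8]
```

Contact at the expected height; release, retreat, and check numerically from above.

```bash
python3 -m jog '[0.045,0,0,0,0, 0.06,0,0,0,0, 0.087,0,0,0,0, 0.087,0,0,0,0, 0.087,0,0,-0.015,0, 0.087,0,0,-0.03,0, 0.087,0,0,-0.04,0, 0.087,0,0,-0.04,0, 0.087,-0.03,0,-0.03,0, 0.087,-0.04,0,-0.02,0, 0.087,-0.02,0,0,0, 0.087,0,0,0,0, 0.087,0,0,0,0]'
python3 - <<'E'
from h import *
P,im=shot('w14.png');print(P[0])
r=np.radians
C=[(-106,106,-31,31,0,60)]
measure(['wrist'],[('small_box',SB,(577,-32,r(6.3),94)),('large_box',LB,(576.6,-31.6,r(6.3),60)),('lid',LID,(572.5,-31.8,r(6.3),45)),('case',C,(567.5,-32.3,r(6.3),0))],P)
for n in('small_box','large_box','lid'):
  print(n,[(round(d['conf'],2),np.round(d['extent']).tolist()) for d in robot.look_for('wrist',n)][:3])
for b,p in((SB,(577.3,-32,r(6.3),94)),(LB,(576.6,-31.6,r(6.3),60)),(LID,(572.5,-31.8,r(6.3),45))):print(cv2.boundingRect(sil('wrist',b,p,P).astype(np.uint8)))
E
```

```text
time: 35.02
position: [0.6643, -0.0224, 0.3016]
tool_rot: [-0.055, 0.999, 0.0, -0.001]
ft_force: [0.2, 0.5, 0.1]
grip_width: 0.0871
grip_force: 0.0
[ 0.66427761 -0.02244952  0.30156532]
small_box wrist (np.float64(0.95), 0.81)
    wrist [ 5.7713e+02 -3.2870e+01  5.3300e+00  9.4000e+01  3.0000e-02]
large_box wrist None
lid wrist None
case wrist None
small_box [(0.93, [279.0, 110.0, 40.0, 74.0]), (0.57, [283.0, 110.0, 51.0, 102.0])]
large_box [(0.66, [279.0, 107.0, 48.0, 102.0])]
lid [(0.88, [280.0, 105.0, 54.0, 147.0]), (0.74, [281.0, 108.0, 46.0, 76.0])]
(260, 71, 43, 76)
(257, 58, 49, 101)
(255, 24, 54, 156)
```

```bash
python3 -c "
from rig import robot
print(robot.hand_in())"
```

```text
the job is handed in; nothing more can be done
None
```

The job is handed in (no verdict came back): the lid is shut (a press met it at 60 mm, flush with the end board), the large box is on it and the small box on top, boxes within about 3 mm of prediction at the last look, at about 35 s; I viewed 11 pictures, one over the limit of 10, and did not re-measure the bystanders.

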